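# Swing a profile template round the pivot pin onto the fence and clamp it

## Robot

A 6-joint arm with a two-finger parallel gripper is mounted at the origin on a cart in front of the work surface, level with it; the furniture and walls round the work are solid. World frame = base frame: x ahead of the robot, y to its left, z up, the work surface at z = 0. Lengths are in m, angles in rad, forces in N, time in s.
With the tool pointing down it reaches from about 0.35 to 0.925 m from the base axis. Payload 6.4 kg.
Tool frame: the origin (TCP) lies between the finger pads; the fingertips stand 22 mm ahead of it and the grasp point (between the pads) lies 3 mm ahead of it (env.tips_ahead is the z of the fingertips in the tool frame, in m); z points along the fingers, y is the line along which they close (so a half turn about z gives the same grasp; the last joint's range is limited). The gripper opens to 85 mm and grips with 20 to 120 N. Pads are 22 mm wide; open, the fingers measure 114 mm over their backs; the gripper's body (76 mm by 85 mm) begins 54 mm behind the grasp point. The pads swing forward as they close: fully open they stand 13 mm farther back than shut.
Start: joints at [0.974, 0.245, 1.558, -0, 1.339, -0.174], TCP at [0.267, 0.593, 0.253] pointing down, gripper open.
Joint ranges: [-3.13, 3.13], [-1.02, 2.26], [0.13, 2.54], [-0.95, 4.09], [0.21, 2.88], [-2.74, 2.74]. Speed limits (rad/s): [2.57, 2.57, 3.14, 3.14, 3.14, 3.14].

## Interface

Orientations are given as a rotation vector (axis times angle).
In Python, from workcell import env gives the robot as it stands. Calls block until the motion is done:
- env.move_ptp(position, orientation): joint-space move of the TCP to a pose.
- env.line_to(position, attitude=None, feed=0.15): straight line of the TCP; attitude=None keeps the orientation; feed is the mean speed in m/s.
- env.movej(angles): joint-space move.
- env.gripper_to(opening, strength=None): finger opening in m; strength is the grip in N (None keeps the last); returns when the fingers have stopped.
- env.wait(seconds).
- env.ik(position, orientation): joint angles nearest the present ones, or None.
- env.grab_frame(name): name is "scene" or "top" or "wrist"; returns the picture (420x560x3 uint8, blue, green, red); there is no depth.
- env.camera_params(name): a dict with "fx", "fy", "cx", "cy" (pixels), "extrinsics" (4x4, takes a point from world to camera coordinates); the wrist camera has in their place "hand_eye" (4x4, takes a point from camera to tool coordinates, whose origin is the TCP and whose axes are the flange's). Camera axes: x right, y down, z forward; pixel columns grow to the right and rows downward; lengths in m; the calibration is good to about 2 mm. A picture is of the moment at which its call begins: read the wrist's pose just before it. camera_params takes no time and is no camera call.
A pose or a line that the arm cannot do raises env.PlanningError and nothing moves.
- env.sign_off(): hands the job in; it is judged then, once.
Readings, each from a call of its own:
- env.read_t(): time.
- env.read_joint_positions(): joint angles.
- env.read_qvel(): joint speeds.
- env.read_joint_efforts(): joint torques, N m.
- env.read_position(): TCP position.
- env.read_orientation(): TCP orientation.
- env.read_wrist_force(): force on the tool from outside, world axes, zero at the start.
- env.read_moment(): the same for the moment, N m.
- env.read_finger_gap(): finger opening in m.
- env.read_grasp_force(): force on a finger pad.
Only numpy, scipy, OpenCV 4.12 (cv2) and the standard library are available. Lean on these libraries where they do the work, as an engineer would, in place of code of your own. Each camera call takes 0.05 s, during which the arm holds its last target. There are 200 camera calls.

## Task

Set up the flat MDF profile template for its curved edge to be sanded. Keeping it flat on the bench, first push it squarely up to the steel pivot pin so that its straight edge bears on the pin, then push its left-hand end so that it swings round the pin until the straight edge lies flush along the oak fence, and slide it along the fence fully home against the end stop. Then press the clamp lever fully down so that its rubber foot holds the template there, let go, and leave everything else on the bench as it was.

Things in the scene. Friction and masses are not known exactly. Their poses are not given: they have to be found in the camera images.
- template: Loose flat MDF template lying on the bench, 150 x 86 x 12 mm, 0.1 to 0.2 kg, too wide to grasp. Origin: centre of the underside; x along its length, y across, z up. The whole side y = -43 mm is the straight edge; the other side is the curved profile: full width (y = +43) on the end lands x = -75 to -48 and +41 to +75 mm, hollowed to as little as y = +4 between.
- push_land (a point): Point on the template at the middle of the wide land at its +x end, on the profile-side edge (template x = +58, y = +43 mm), half the thickness up: the left-hand end at the start. In the hollow between the lands the profile's middle bump comes out to y = +29 mm at x = +14 mm, a place to push the template squarely without turning it much.
- straight_edge_far (a point): Corner of the template's straight edge at its +x end (the end that goes to the end stop), half the thickness up.
- straight_edge_near (a point): Corner of the template's straight edge at its -x end, half the thickness up.
- stop_fence: Oak fence with end stop, 22 mm high, fixed. Origin: on the bench in the inner corner of fence face and stop face; x along the fence to the stop (away from the robot), y square off the fence face to the left, z up. Fence face: y = 0, x = -90 to 0 mm. Stop face: x = 0, y = 0 to +60. The seated template has these axes and covers x = -150 to 0, y = 0 to +86.
- pivot_pin: Fixed upright steel pin, 19 mm diameter, 28 mm high; origin on its axis at bench height, at x = -120, y = -9.5 mm of stop_fence, so its side is in line with the fence face. The template starts on the robot's side of it, straight edge towards it, turned 1.0 to 1.5 rad counter-clockwise from its seated heading: it must swing clockwise, its +x end going away from the robot.
- lever_grip (a point): Point on top of the lever's round black grip (17 mm thick), at y = +90, z = +22.5 mm of clamp_lever; with the lever down it is at x = -45, y = +64, z = +72 mm of stop_fence. Press the lever down here; when it stands open this top side faces mostly away from the work side (to the right), so push it over to the left and down.
- finial: Loose turned wooden finial standing upright, 48 mm diameter, 119 mm high; origin under its centre. Not to be disturbed.
- sanding_block: Loose cork sanding block, 65 x 110 x 34 mm; origin under its centre. Not to be disturbed.
- wax_tin: Loose round flat tin, 70 mm diameter, 29 mm high; origin under its centre. Not to be disturbed.
- goblet: Loose turned wooden goblet standing upright, 61 mm diameter, 118 mm high; origin under its centre. Not to be disturbed.
- blank_1: Loose dark square wooden blank, 38 x 120 x 38 mm, lying; origin under its centre. Not to be disturbed.
- pencil: Loose pencil, 7 x 123 x 7 mm, lying near the bench's front edge; origin under its centre. Not to be disturbed.
- clamp_lever: Lever of the hold-down clamp on the fence. Origin on its hinge axis, at x = -45, y = -26, z = +50 mm of stop_fence; its x axis is the hinge axis, along stop_fence x; y runs out along the lever. Down (axes as stop_fence) its rubber foot, 17 mm wide, 46 mm out, bears on the 12 mm template. Turned up about x it opens, to 1.25 rad; starts 0.95 to 1.2. Stiff (0.25 N m), stays where left.

How it is judged:
By the outcome, as a careful person would: the job done as asked, in the order asked, and still so for the second after the job is handed in, with the robot touching nothing.
It also fails if it takes over 67 s, if anything falls off the work surface, if the arm or the gripper's body presses on something with over 40 N, if the wrist force passes 120 N, or if a joint passes its speed limit or range.

## Working session

There is one attempt and no reset: what is moved stays moved. The work goes in short steps, each a Python script; the robot and the scene stay as the last script left them, time stands still between calls to the robot, and variables do not carry over. Pictures are saved under pics/ and viewed, at most 10 in all, crops included, and the job is handed in when it is done.

```bash
ls; mkdir -p pics; python3 - <<'E'
from workcell import env
import cv2
for n in("top","scene"):
    im=env.grab_frame(n); cv2.imwrite(f"pics/{n}0.png",im)
    p=env.camera_params(n); print(n,p)
print(env.tips_ahead, env.read_orientation(),env.read_t())
E
```

```text
pics
top {'fx': 536.8946089865927, 'fy': 536.8946089865927, 'cx': 283.85730643911586, 'cy': 214.55173812600682, 'extrinsics': array([[ 0.03512698, -0.99937543, -0.00385201,  0.09038829],
       [-0.97488486, -0.03341747, -0.22018808,  0.52511565],
       [ 0.21992184,  0.01148981, -0.97544983,  1.43813323],
       [ 0.        ,  0.        ,  0.        ,  1.        ]])}
scene {'fx': 424.0206815148901, 'fy': 424.0206815148901, 'cx': 281.1789474500884, 'cy': 215.54307323995425, 'extrinsics': array([[-0.88608497, -0.46327802,  0.01506299,  0.49793299],
       [-0.23538529,  0.42173755, -0.87563189,  0.13452295],
       [ 0.39930838, -0.77942987, -0.48274414,  1.14687659],
       [ 0.        ,  0.        ,  0.        ,  1.        ]])}
0.022 [-6.59024915e-01 -3.07097806e+00  2.61491209e-03] 0.1
```

View pics/top0.png

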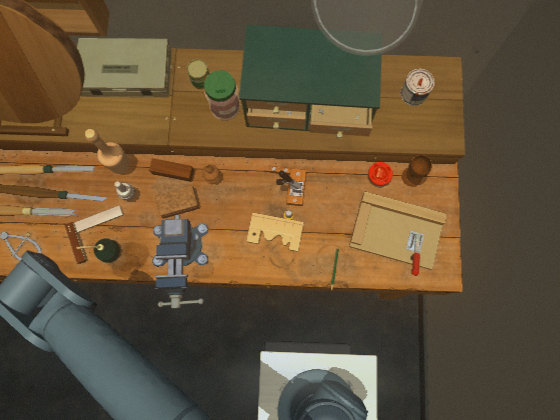

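View pics/scene0.png

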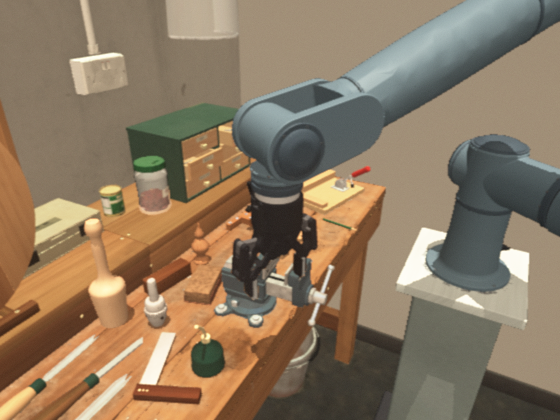

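The top view shows the template at (275,232), its profile side towards the robot. The pin is at (289,213), the fence and clamp at (297,187), and the pencil at (335,268). In the scene view the arm hides the work. Next I'll look closer with the wrist camera.

```bash
cat > h.py <<'E'
from workcell import env
import numpy as np, cv2
from scipy.spatial.transform import Rotation as R
def cam(n):
    p=env.camera_params(n); K=np.array([[p['fx'],0,p['cx']],[0,p['fy'],p['cy']],[0,0,1]])
    if n=='wrist':
        T=np.eye(4);T[:3,:3]=R.from_rotvec(env.read_orientation()).as_matrix();T[:3,3]=env.read_position()
        E=np.linalg.inv(T@p['hand_eye'])
    else: E=p['extrinsics']
    return K,E
def ray(K,E,uv,z):
    uv=np.atleast_2d(np.array(uv,float)); d=np.c_[uv,np.ones(len(uv))]@np.linalg.inv(K).T@E[:3,:3]
    c=-E[:3,:3].T@E[:3,3]; return c+d*((z-c[2])/d[:,2])[:,None]
def proj(K,E,P):
    P=np.atleast_2d(P)@E[:3,:3].T+E[:3,3]; q=P@K.T; return q[:,:2]/q[:,2:]
def down(yaw): # tool down; tool y axis (closing line) at heading yaw+90deg, tool x at yaw
    c,s=np.cos(yaw),np.sin(yaw)
    return R.from_matrix(np.array([[c,s,0],[s,-c,0],[0,0,-1]])).as_rotvec()
E
python3 - <<'E'
from h import *
K,E=cam('top')
for n,uv,z in [('tmpl',(275,232),.012),('pin',(289,213),.028),('fence',(297,187),.022),('grip',(283,178),.12),('pencil',(335,268),0),('finial',(212,173),.08),('vise',(175,240),.08),('block',(177,198),.03),('blank',(171,169),.03),('tin',(380,174),.03),('goblet',(420,165),.1)]: print(n,ray(K,E,uv,z).round(3))
print(env.camera_params('wrist'))
im=cv2.imread('pics/top0.png')
cv2.imwrite('pics/c1.png',cv2.resize(im[150:262,230:350],None,fx=5.3,fy=5.3,interpolation=cv2.INTER_CUBIC))
R0=R.from_rotvec(env.read_orientation()).as_matrix();print(R0.round(2))
E
```

```text
tmpl [[0.48  0.133 0.012]]
pin [[0.534 0.094 0.028]]
fence [[0.613 0.074 0.022]]
grip [[0.609 0.114 0.12 ]]
pencil [[ 0.385 -0.041  0.   ]]
finial [[0.629 0.313 0.08 ]]
vise [[0.436 0.402 0.08 ]]
block [[0.566 0.417 0.03 ]]
blank [[0.652 0.441 0.03 ]]
tin [[ 0.658 -0.165  0.03 ]]
goblet [[ 0.666 -0.263  0.1  ]]
{'fx': 367.6526929341063, 'fy': 367.6526929341063, 'cx': 278.54054461447777, 'cy': 200.20562485588118, 'hand_eye': array([[ 1.11456882e-03, -9.60301092e-01, -2.78963386e-01,
         7.12895966e-02],
       [ 9.99999230e-01,  9.18101833e-04,  8.34925941e-04,
        -1.14731746e-04],
       [-5.45663496e-04, -2.78964102e-01,  9.60301376e-01,
        -1.19212722e-01],
       [ 0.00000000e+00,  0.00000000e+00,  0.00000000e+00,
         1.00000000e+00]])}
[[-0.91  0.41 -0.  ]
 [ 0.41  0.91 -0.  ]
 [ 0.   -0.   -1.  ]]
```

View pics/c1.png

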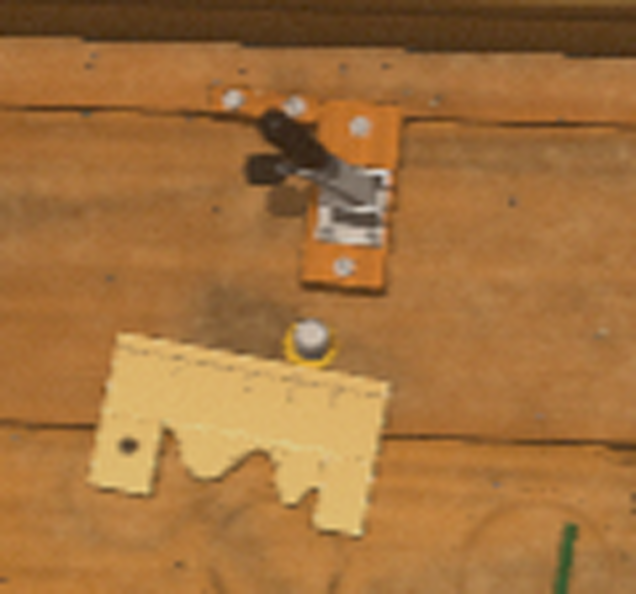

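The crop shows the template's straight-edge corners at (118,335) and (388,383). The pin is at (312,345) and the fence face is the left side of the orange rail, near x=310. The stop extends left at the top, and the lever grip is at (285,125). Next is a close wrist view with the gripper closed.

```bash
python3 - <<'E'
from h import *
env.gripper_to(0.0,20)
env.move_ptp([.45,.12,.27],down(np.pi))
env.wait(.2)
K,E=cam('wrist'); np.savez('w1.npz',K=K,E=E)
im=env.grab_frame('wrist'); cv2.imwrite('pics/w1.png',im); cv2.imwrite('pics/w1b.png',cv2.resize(im[20:410],None,fx=1.42,fy=1.42,interpolation=cv2.INTER_CUBIC))
t=env.grab_frame('top'); cv2.imwrite('pics/top1.png',t)
print(env.read_t(),env.read_wrist_force(),env.read_position(),env.read_joint_positions())
E
```

```text
3.0083 [ 0.06160394  0.00580004 -0.16311764] [0.4499949 0.1203343 0.2699767] [ 1.71422639e-02 -2.19087139e-01  1.99577734e+00  1.34895129e-05
  1.36499646e+00 -1.55438929e+00]
```

View pics/w1b.png

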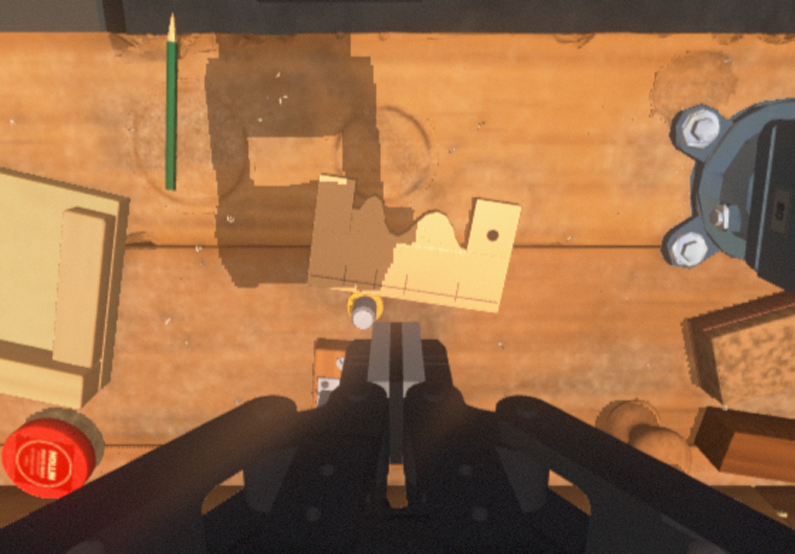

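The wrist view shows the template's straight corners at (308,283) and (498,311), its lands at (319–354,178) and (477–521,202), and the pin top at (364,316). The fingers hide the fence, so I'll turn the wrist half a turn and look again.

```bash
python3 - <<'E'
from h import *
d=np.load('w1.npz'); f=lambda u,v:(u/1.42,v/1.42+20)
for n,uv,z in [('sn',f(309,286),.012),('sf',f(498,311),.0),('Lm1',f(319,175),.012),('Lm2',f(354,180),.012),('Lp1',f(477,198),.012),('Lp2',f(521,206),.012),('pin',f(364,316),.028),('pencil a',f(172,188),.005),('fence',f(315,340),.022)]: print(n,ray(d['K'],d['E'],uv,z).round(4))
env.move_ptp([.52,.12,.29],down(0)); env.wait(.2)
K,E=cam('wrist'); np.savez('w2.npz',K=K,E=E)
im=env.grab_frame('wrist'); cv2.imwrite('pics/w2.png',im); cv2.imwrite('pics/w2b.png',cv2.resize(im[0:300,130:430],None,fx=2,fy=2,interpolation=cv2.INTER_CUBIC))
print(env.read_t(),env.read_joint_positions())
E
```

```text
sn [[0.5125 0.0548 0.012 ]]
sf [[0.5377 0.2031 0.    ]]
Lm1 [[0.4278 0.0657 0.012 ]]
Lm2 [[0.4314 0.0908 0.012 ]]
Lp1 [[0.4443 0.1802 0.012 ]]
Lp2 [[0.4501 0.2127 0.012 ]]
pin [[0.5304 0.0975 0.028 ]]
pencil a [[ 0.4385 -0.0442  0.005 ]]
fence [[0.5529 0.0592 0.022 ]]
5.9083 [ 1.42145828e-02 -5.98216371e-02  1.81674059e+00 -1.95827618e-05
  1.38460558e+00  1.58494548e+00]
```

View pics/w2b.png

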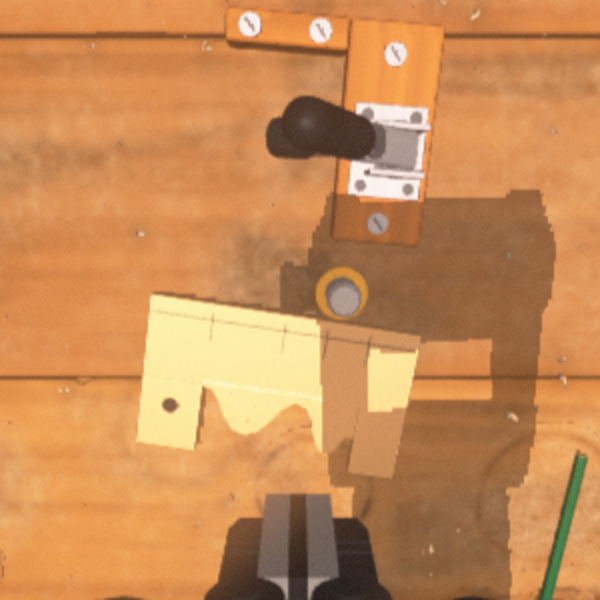

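This view shows the fence face's top edge from (347,48) to (332,237) and the stop's top edge from (227,38) to (347,48). The pin top is at (344,297), and the template corners are (152,294), (420,338), (137,440), (195,449), (350,470) and (393,478).

```bash
python3 - <<'E'
from h import *
d=np.load('w2.npz'); f=lambda u,v:(u/2+130,v/2)
for n,uv,z in [('corner',f(347.5,48),.022),('stopL',f(227,38),.022),('fenceend',f(332,237),.022),('fenceR',f(417,244),.022),('pin',f(344,297),.028),('pinring',f(343,292),0),('sf',f(152,294),.012),('sn',f(420,338),.012),('p1',f(137,440),.012),('p2',f(195,449),.012),('m1',f(350,470),.012),('m2',f(393,478),.012),('bump',f(245,434),.012),('grip',f(308,125),.13)]: print(n,ray(d['K'],d['E'],uv,z).round(4))
E
```

```text
corner [[0.6545 0.0961 0.022 ]]
stopL [[0.6588 0.154  0.022 ]]
fenceend [[0.5655 0.1023 0.022 ]]
fenceR [[0.562  0.0583 0.022 ]]
pin [[0.5354 0.0959 0.028 ]]
pinring [[0.5341 0.0947 0.    ]]
sf [[0.5346 0.1986 0.012 ]]
sn [[0.5106 0.0527 0.012 ]]
p1 [[0.4511 0.2117 0.012 ]]
p2 [[0.4457 0.1787 0.012 ]]
m1 [[0.4329 0.0895 0.012 ]]
m2 [[0.428  0.0644 0.012 ]]
bump [[0.4548 0.1499 0.012 ]]
grip [[0.6116 0.1164 0.13  ]]
```

```bash
cat >> h.py <<'E'
TH=-0.071; C=np.array([.6545,.0961])          # fence heading, corner
rot=lambda a:np.array([[np.cos(a),-np.sin(a)],[np.sin(a),np.cos(a)]])
fen=lambda x,y:C+rot(TH)@[x,y]
HD=.0115                                       # finger half depth along tool x
ZP=.026
E
python3 - <<'E'
from h import *
d=np.load('w1.npz'); f=lambda u,v:(u/1.42,v/1.42+20)
print('finial',ray(d['K'],d['E'],f(630,425),.0),ray(d['K'],d['E'],f(660,448),.1))
th=1.408; o=np.array([.4802,.1327]); t=lambda x,y,z:np.r_[o+rot(th)@[x,y],z]
ori=down(th-np.pi/2+np.pi)
env.move_ptp(t(14,85,0)*0+t(.014,.054,.09),ori)
env.line_to(t(.014,.054,ZP))
env.line_to(t(.014,.029+HD-.0068-.003,ZP),feed=.04)
print(env.read_wrist_force())
env.line_to(t(.014,.056,ZP),feed=.1)
env.line_to(t(.014,.080,.16),feed=.3)
env.wait(.2)
K,E=cam('wrist'); np.savez('w3.npz',K=K,E=E)
im=env.grab_frame('wrist'); cv2.imwrite('pics/w3.png',im)
hsv=cv2.cvtColor(im,cv2.COLOR_BGR2HSV)
print(env.read_t(),env.read_position(),hsv[100:200:30,200:400:50].tolist())
E
```

```text
finial [[0.64248809 0.32231968 0.        ]] [[0.59176855 0.29201968 0.1       ]]
[-4.62913091  0.73885169  3.90185407]
10.9167 [0.40279963 0.15927441 0.15846648] [[[12, 65, 79], [13, 166, 172], [15, 164, 238], [15, 163, 236]], [[13, 161, 158], [14, 160, 175], [16, 151, 247], [16, 159, 245]], [[15, 152, 238], [14, 163, 174], [15, 150, 243], [16, 158, 245]], [[14, 157, 148], [14, 156, 157], [15, 154, 239], [16, 152, 244]]]
```

View pics/w3.png

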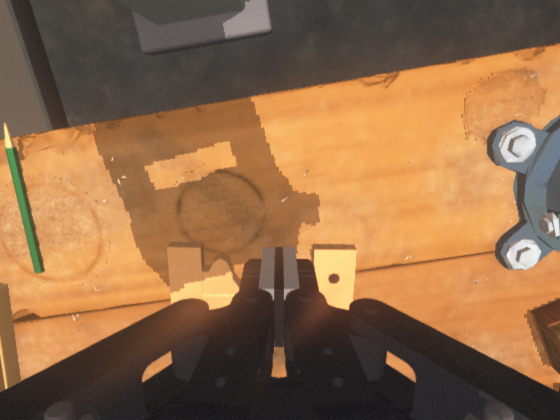

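The wrist view shows the template's lands at (168–202,247) and (313–356,248), roughly square to the tool. A force of 4.6 N against the push means the straight edge now bears on the pin. I'll get the heading from the lands and then swing.

```bash
python3 - <<'E'
from h import *
d=np.load('w3.npz'); P=ray(d['K'],d['E'],[(168,247.5),(202,246.5),(313,249),(356,246.5)],.012)[:,:2]
print(P.round(4)); v=P[3]-P[0]; th=np.arctan2(v[1],v[0]); print(th,np.linalg.norm(v))
ex=rot(th)@[1,0]; ey=rot(th)@[0,1]; pin=fen(-.12,-.0095)
print('pin',pin,'pin y in template (expect -52.5):', (pin-P.mean(0))@ey*1e3+43,'pin x:',(pin-(P[0]+P[3])/2)@ex*1e3)
E
```

```text
[[0.432  0.067 ]
 [0.4355 0.0934]
 [0.4515 0.1786]
 [0.4548 0.212 ]]
1.4146727854860421 0.1467595003025579
pin [0.5341284  0.09513678] pin y in template (expect -52.5): -53.18264847182088 pin x: -29.753371001845558
```

```bash
python3 - <<'E'
from h import *
pin=fen(-.12,-.0095); xc=-.0295
def pose(th,x,y,z=.027):
    ex=rot(th)@[1,0]; ey=rot(th)@[0,1]; o=pin-xc*ex+.0525*ey
    return np.r_[o+ex*x+ey*y,z], down(th+np.pi/2)
F=lambda:np.array(env.read_wrist_force())
th0=1.4147; p,o=pose(th0,.058,.068)
env.move_ptp(np.r_[p[:2],.09],o); env.line_to(p)
print(env.read_t(),F().round(1))
env.line_to(pose(th0,.058,.043+HD)[0],feed=.06)
for th in np.linspace(th0,TH,10)[1:]:
    p,o=pose(th,.058,.043+HD-.0005); env.line_to(p,o,feed=.08)
    f=F(); ey=rot(th)@[0,1]; print(round(th,2),env.read_t(),'along push',round(f[:2]@ey,1),f.round(1))
    if np.linalg.norm(f)>30: print('STOP');break
for k in range(1,5):
    if F()[:2]@rot(TH)@[0,1]>8: break
    p,o=pose(TH,.058,.043+HD-.0005-.001*k); env.line_to(p,o,feed=.03); print(k,F().round(1))
im=env.grab_frame('top'); cv2.imwrite('pics/top2.png',im)
p,o=pose(TH,.058,.043+HD+.012);env.line_to(p,feed=.1); print(env.read_t(), env.read_position())
E
```

```text
11.9167 [ 0.  -0.5  0.6]
1.25 12.7333 along push 0.1 [-0.3 -0.4 -0.4]
1.08 13.1667 along push 0.6 [-0.9 -0.4 -0.3]
0.92 13.6 along push 0.2 [-0.3 -0.  -0.3]
0.75 14.0333 along push -0.3 [ 0.3 -0.2 -0.3]
0.59 14.4667 along push -0.3 [-0.8 -1.  -0.8]
0.42 14.9 along push 0.2 [ 0.7  0.5 -0.6]
0.26 15.3333 along push 0.0 [0.8 0.2 0.6]
0.09 15.7667 along push 0.0 [-0.2  0.  -0.6]
-0.07 16.2 along push 0.3 [0.5 0.3 0.7]
1 [-1.1  0.3 -0.5]
2 [-0.1 -0.3  0. ]
3 [1.  1.1 0.7]
4 [-0.5 -1.  -0.4]
17.5667 [0.62979904 0.20859888 0.02700951]
```

```bash
python3 - <<'E'
from h import *
p=np.array(env.read_position())
env.line_to([p[0],p[1]+.0,.17],feed=.3)
env.move_ptp([.52,.14,.27],down(0)); env.wait(.2)
K,E=cam('wrist'); np.savez('w4.npz',K=K,E=E)
im=env.grab_frame('wrist'); cv2.imwrite('pics/w4.png',im);cv2.imwrite('pics/w4b.png',cv2.resize(im[0:300,130:430],None,fx=2,fy=2,interpolation=cv2.INTER_CUBIC))
print(env.read_t())
E
```

```text
19.7083
```

View pics/w4b.png

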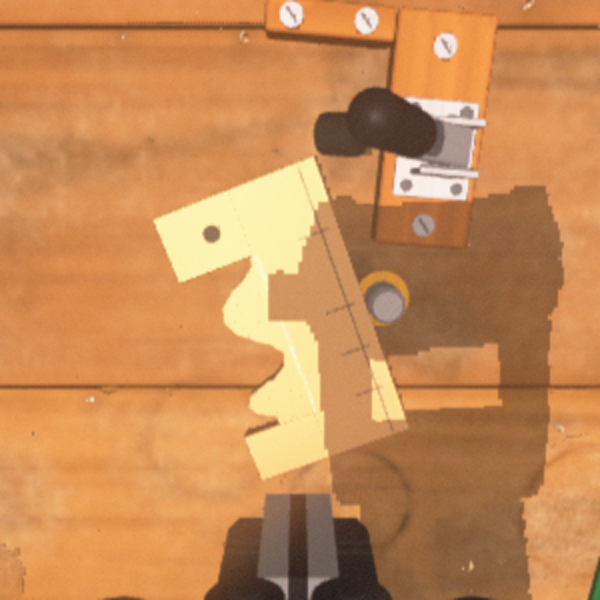

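The template has turned most of the way but slid back along the pin, so the finger left its far end. The corners are now at straight edge (315,157) and (408,427), land (154,219)–(180,283) and near land (246,437)–(262,480). I'll measure its pose before carrying on with the swing.

```bash
python3 - <<'E'
from h import *
d=np.load('w4.npz'); f=lambda u,v:(u/2+130,v/2)
P=ray(d['K'],d['E'],[f(315,157),f(408,427),f(154,219),f(180,283),f(246,437),f(262,480)],.012)[:,:2]; print(P.round(4))
v=P[0]-P[1]; th=np.arctan2(v[1],v[0]); v2=P[2]-P[5]; print(th,np.arctan2(v2[1],v2[0]),np.hypot(*v))
o=(P[0]+P[1]+P[2]+P[5])/4; pin=fen(-.12,-.0095); print('o',o,'pin in template',rot(th).T@(pin-o)*1e3)
for q in [(-.12,-.0095),(0,0),(-.09,0)]: print(proj(d['K'],d['E'],np.r_[fen(*q),.022 if q[1]==0 else .028])*2-[260,0])
print('template in fence',rot(TH).T@(o-C)*1e3,th-TH)
E
```

```text
[[0.6041 0.1317]
 [0.4658 0.0804]
 [0.5746 0.2116]
 [0.5429 0.2   ]
 [0.46   0.1679]
 [0.4349 0.1595]]
0.35542786265676973 0.3569847721409911 0.1474635785059293
o [0.51986409 0.14581664] pin in template [ -4.26340568 -52.47610674]
[[388.85160079 305.47452255]]
[[394.85760368  39.43918472]]
[[374.6399506  241.13444564]]
template in fence [-137.82361647   40.04025739] 0.42642786265676974
```

The edge still bears on the pin at template x = -4 mm, with 0.43 rad left to turn. I'll resume from the present contact, allowing for the slip.

```bash
python3 - <<'E'
from h import *
pin=fen(-.12,-.0095)
def pose(th,x,y,xc,z=.027):
    ex=rot(th)@[1,0]; ey=rot(th)@[0,1]; o=pin-xc*ex+.0525*ey
    return np.r_[o+ex*x+ey*y,z], down(th+np.pi/2)
F=lambda:np.array(env.read_wrist_force())
th0=.3555; xc=-.0043; p,o=pose(th0,.056,.066,xc)
env.move_ptp(np.r_[p[:2],.13],o); env.line_to(p,feed=.25)
env.line_to(pose(th0,.056,.043+HD,xc)[0],feed=.08)
for s in np.linspace(0,1,5)[1:]:
    p,o=pose(th0+s*(TH-th0),.056,.043+HD-.0005,xc+.008*s); env.line_to(p,o,feed=.07)
    f=F(); print(round(s,2),f.round(1))
for k in range(1,7):
    if F()[:2]@rot(TH)@[0,1]>6: break
    p,o=pose(TH,.056,.043+HD-.0005-.0007*k,xc+.008); env.line_to(p,o,feed=.03); print(k,F().round(1))
env.line_to(pose(TH,.056,.043+HD+.012,xc+.008)[0],feed=.1)
q=np.array(env.read_position()); env.line_to([q[0],q[1],.17],feed=.3)
env.move_ptp([.50,.15,.27],down(0)); env.wait(.2)
K,E=cam('wrist'); np.savez('w5.npz',K=K,E=E)
im=env.grab_frame('wrist'); cv2.imwrite('pics/w5.png',im);cv2.imwrite('pics/w5b.png',cv2.resize(im[0:300,130:430],None,fx=2,fy=2,interpolation=cv2.INTER_CUBIC))
print(env.read_t())
E
```

```text
0.25 [0.9 0.8 0.6]
0.5 [-0.2 -0.2  0.4]
0.75 [-0.3  0.6  0.4]
1.0 [0.6 2.1 0.3]
1 [ 1.3  5.6 -0.2]
2 [ 1.4  7.5 -1.2]
26.3083
```

View pics/w5b.png

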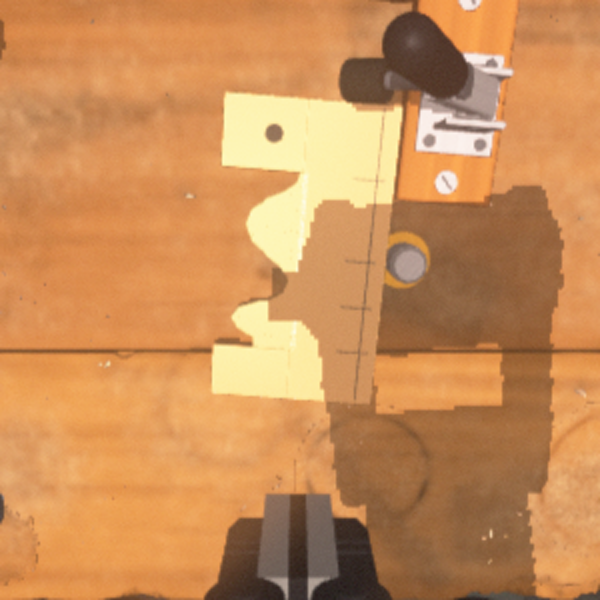

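The straight edge now lies flush along the fence and pin, with the far corner at (401,105) and the near end at (212–375,399). Next I'll slide it home from the near end.

```bash
python3 - <<'E'
from h import *
d=np.load('w5.npz'); f=lambda u,v:(u/2+130,v/2)
P=ray(d['K'],d['E'],[f(401,105),f(375,404),f(224,93),f(212,394)],.012)[:,:2]; print(((P-C)@rot(TH)*1e3).round(1))
F=lambda:np.array(env.read_wrist_force()); o=down(TH+np.pi); Y=.036
g=lambda x,y=Y,z=.027: np.r_[fen(x,y),z]
env.move_ptp(g(-.235,z=.10),o); env.line_to(g(-.235),feed=.25)
env.line_to(g(-.17),feed=.09); print(F().round(1))
x=-.17
while x<-.153:
    x+=.0015; env.line_to(g(x),feed=.03); f=F()@np.r_[rot(TH)@[-1,0],0]; 
    print(round(x+HD,4),round(f,1))
    if f>9: break
env.line_to(g(x-.02),feed=.15)
env.line_to(g(x-.02,z=.20),feed=.3)
# press the far land, then near land, towards fence
print(env.read_t())
E
```

```text
[[ -47.1    1.3]
 [-196.2   -1.5]
 [ -47.9   85.9]
 [-197.    85.6]]
[0.1 0.1 0.4]
-0.157 0.8
-0.1555 1.3
-0.154 -0.6
-0.1525 0.3
-0.151 0.2
-0.1495 2.0
-0.148 5.6
-0.1465 10.2
33.2167
```

```bash
python3 - <<'E'
from h import *
F=lambda:np.array(env.read_wrist_force()); o=down(TH+np.pi/2); X=-.061
g=lambda y,z=.027: np.r_[fen(X,y),z]
env.move_ptp(g(.115,.12),o); env.line_to(g(.104),feed=.25); y=.072+HD+.002; env.line_to(g(y),feed=.1)
while y>.072+HD-.006:
    y-=.001; env.line_to(g(y),feed=.03); f=F()@np.r_[rot(TH)@[0,1],0]; print(round(y-HD,4),round(f,1))
    if f>7: break
env.line_to(g(.108),feed=.15); env.line_to(g(.108,.2),feed=.35)
env.move_ptp([.53,.15,.28],down(0)); env.wait(.2)
K,E=cam('wrist'); np.savez('w6.npz',K=K,E=E)
im=env.grab_frame('wrist'); cv2.imwrite('pics/w6.png',im);cv2.imwrite('pics/w6b.png',cv2.resize(im[0:300,130:430],None,fx=2,fy=2,interpolation=cv2.INTER_CUBIC))
print(env.read_t())
E
```

```text
0.073 0.2
0.072 0.4
0.071 2.3
0.07 4.6
0.069 8.6
39.3083
```

View pics/w6b.png

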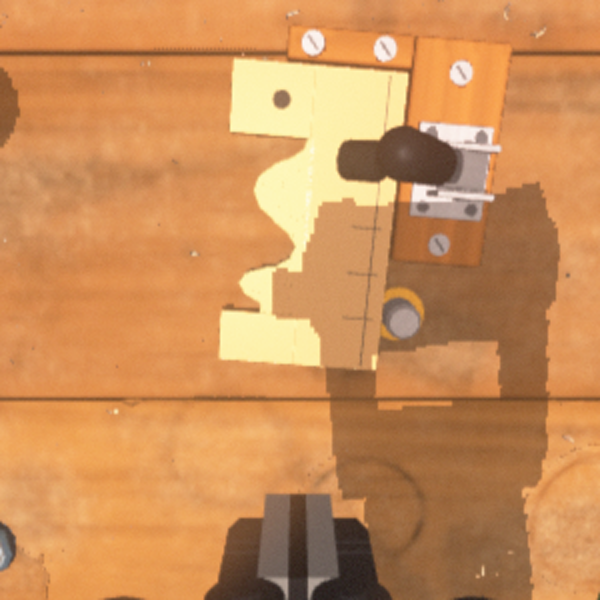

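The template is seated against fence, pin and stop: far corner (407,72) meets the stop, and the straight edge runs along the fence. Now I'll press the lever down.

```bash
python3 - <<'E'
from h import *
F=lambda:np.array(env.read_wrist_force()); o=down(TH+np.pi/2)
def g(a,up=0,dy=0):
    P=np.array([-.026,.050])+rot(a)@[.090,.0225]
    y=P[0]-.011*min(1,a/.5)+dy
    return np.r_[fen(-.045,y),P[1]+.022+up]
env.move_ptp(g(1.4,.06,-.012),o); env.line_to(g(1.4,0,-.012),feed=.2)
print(env.read_t(),F().round(1))
for a in np.linspace(1.4,0.05,12):
    env.line_to(g(a),feed=.1); f=F(); print(round(a,2),f.round(1))
    if np.linalg.norm(f)>30: print('STOP');break
for k in range(14):
    f=F(); 
    if f[2]>16: break
    env.line_to(g(.0,.003-.001*k),feed=.03); print(k,F().round(1))
env.wait(.3)
q=np.array(env.read_position()); print(q); env.line_to([q[0],q[1],q[2]+.09],feed=.25)
env.move_ptp([.50,.15,.28],down(0)); env.wait(.2)
K,E=cam('wrist'); np.savez('w7.npz',K=K,E=E)
im=env.grab_frame('wrist'); cv2.imwrite('pics/w7.png',im);top=env.grab_frame('top')
A=cv2.resize(im[0:300,100:460],None,fx=1.7,fy=1.7,interpolation=cv2.INTER_CUBIC); cv2.imwrite('pics/w7b.png',A)
cv2.imwrite('pics/top7.png',top)
print(env.read_t())
E
```

```text
41.25 [ 0.5 -0.3  0.6]
1.4 [ 0.9 -0.3  0.2]
1.28 [ 0.1 -0.3 -0.5]
1.15 [ 0.9 -1.2  0.7]
1.03 [-0.2 -0.1  0.1]
0.91 [-0.5 -0.6  0.1]
0.79 [ 0.5  0.7 -0.5]
0.66 [0.  0.  0.1]
0.54 [0.5 0.7 0.1]
0.42 [-0.5 -0.  -0.4]
0.3 [ 0.3 -0.5 -0.3]
0.17 [0.1 0.2 0.8]
0.05 [ 1.  -0.3  0.7]
0 [-0.7  0.2  0.8]
1 [-0.5 -0.3  1.2]
2 [-2.6  0.8  5.3]
3 [-5.6  0.7  9.4]
4 [-7.6 -0.  14.1]
5 [-9.8 -0.7 18.2]
[0.61461864 0.16353039 0.09565245]
48.45
```

View pics/w7b.png

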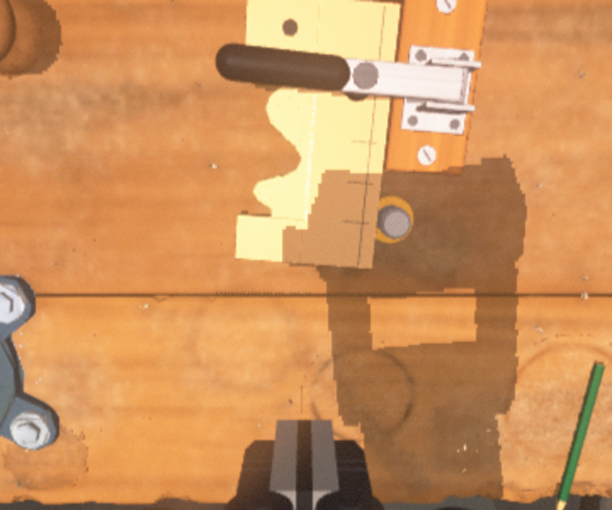

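```bash
python3 - <<'E'
from h import *
d=np.load('w7.npz'); P=ray(d['K'],d['E'],[(u/1.7+100,v/1.7) for u,v in [(372,268),(235,259)]],.012)[:,:2]; print('w7',((P-C)@rot(TH)*1e3).round(1))
q=ray(d['K'],d['E'],(394/1.7+100,222/1.7),.028)[:,:2]; print('pin',((q-C)@rot(TH)*1e3).round(1))
d=np.load('w6.npz'); P=ray(d['K'],d['E'],[(u/2+130,v/2) for u,v in [(377,369),(219,359),(407,72),(232,58)]],.012)[:,:2]; print('w6',((P-C)@rot(TH)*1e3).round(1))
q=ray(d['K'],d['E'],(403,320) and (403/2+130,320/2),.028)[:,:2]; print('pin',((q-C)@rot(TH)*1e3).round(1))
K,E=cam('top'); t=cv2.imread('pics/top7.png'); t0=cv2.imread('pics/top0.png')
df=cv2.absdiff(t,t0).max(2)
for n,(u,v) in dict(pencil=(335,268),finial=(212,173),block=(177,198),blank=(171,169),tin=(380,174),goblet=(420,165)).items(): print(n,df[v-15:v+15,u-15:u+15].mean().round(1))
E
```

```text
w7 [[-150.1    0.7]
 [-150.7   86.2]]
pin [[-119.6   -7.4]]
w6 [[-149.5    0.3]
 [-150.1   85.8]
 [  -1.1    1. ]
 [  -1.    85.9]]
pin [[-119.2   -8.2]]
pencil 3.5
finial 4.4
block 3.2
blank 3.9
tin 4.6
goblet 4.7
```

```bash
python3 -c "
from workcell import env
print(env.sign_off(), env.read_t())"
```

```text
the job is handed in; nothing more can be done
the job is handed in; nothing more can be done
```

The template is flush along the fence and home against the end stop to within about 1 mm in the camera check, the clamp lever is pressed down on it, nothing else on the bench moved visibly, and I handed the job in just after 48 s; the swing took two pushes because the template slid about 25 mm along the pin partway round.

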